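# Try the lid of the spray-can store, free its catch if it is caught, and hold it open

## Task

Try the mesh lid of the grey steel box with a gentle tug up on its bar handle, leaving the red button alone until you have felt whether the lid is caught. Only if it is caught, push the red button right down and let it spring back; then lift the lid by its bar handle to at least halfway towards upright. The lid has no stay, so finish while still holding it up by the handle, steady, and leave the other things on the bench where they are.

Things in the scene. Friction and masses are not known exactly. Their poses are not given: they have to be found in the camera images.
- chest: Fixed grey steel box, 240 deep (its x) x 340 wide (its y) x 110 high; mesh lid on top, its top 122 mm above the bench. Origin: centre of its underside. x points from its front (button side, towards the robot) to the hinge side; z up. A black catch housing, 54 (x) x 72 (y) mm, on the middle of the front wall is level with the lid's top. Caught or free cannot be seen; both are as likely.
- lid_handle (a point): Middle of the bar handle on the lid, moving with it: round steel bar 10 mm thick, 120 mm long along the box's y, on two end posts. Lid shut: its centre is 38 mm above the lid's top, 160 mm above the bench, 195 mm in front of the hinge line and 47 mm above it. Free space under and around it.
- lid_hinge (a point): Middle of the lid's hinge line, at the far rim of the box, 113 mm above the bench; the line runs along the box's y axis.
- lid (a joint): Angle of the lid in rad: 0 shut, growing as the handle rises, stop at 1.30. If caught, it has slack up to about 0.024 rad (4.5 mm at the handle), then stops hard; if not, it comes up freely. It takes 2 to 6 N at the handle to lift, and always falls shut when let go; falling shut does not catch it.
- button_top (a point): Centre of the top of the round red button (26 mm across) on the black catch housing: 134 mm above the bench, 12 mm above the housing, 72 mm in front of the bar handle when the lid is shut. It is pressed straight down.
- button (a joint): Travel of the red button in m: 0 up, 0.008 fully down on its stop. It takes 2 N at first and up to 10 N at the bottom, and springs back when let go. Pressed fully down it frees a caught lid, and the catch stays free afterwards.
- spray_can: Bystander: upright orange spray can, 54 mm across, 175 high, beside the box. Origin: centre of its underside.
- tape_roll: Bystander: black roll of tape lying flat, 84 mm across, 20 high, beside the box. Origin: centre of its underside.
- screwdriver: Bystander: screwdriver with yellow handle, 190 mm long, lying in front of the box. Origin on its length, x along it.
- cap: Bystander: small red bottle cap, 34 mm across, 13 high, in front of the box. Origin: centre of its underside.
- disc_box: Bystander: orange carton standing on the bench, 135 x 55 x 100 high. Origin: centre of its underside.
- wash_bottle: Bystander: upright blue bottle, 72 mm across, 210 high. Origin: centre of its underside.
- spanner: Bystander: steel spanner 200 mm long, lying flat. Origin on its length, x along it.

How it is judged (in metres and radians):
On the way, in this order (a step that is already met when the one before it is completed fails the run):
1. the lid is tugged up against its slack (or lifts) while the catch is still as found (value of joint lid above 0.01 rad and distance of tongue_c0 from where it was at the start of the episode below 0.002 m), for 0.1 s.
2. the lid is lifted well clear, by the fingers (value of joint lid above 0.4 rad and contact force between the fingers and lid above 0.5 N), for 0.1 s.
At the end, for the whole second after the job is handed in: The lid stands open by at least 0.70 rad (40 degrees) and still, carried by the fingers alone at its bar handle (grasp point within 75 mm of its middle); the red button is up again; no bystander has moved by more than 40 mm (value of joint lid above 0.7 rad and velocity of joint lid between -0.1 and 0.1 rad/s and contact force between the fingers and lid above 1.5 N and contact force between the arm and lid below 1 N and distance between the grasp point and lid_handle below 0.075 m and value of joint button below 0.002 m and not (distance of any of spray_can, tape_roll, screwdriver, cap, disc_box, wash_bottle, spanner from where it was at the start of the episode above 0.04 m)); the arm keeps its last pose, push and grip.
It fails at once if the red button was pressed although the lid was not caught (value of joint button above 0.0055 m and distance of tongue_c0 from where it was at the start of the episode below 0.002 m).
It fails at once if the caught lid was wrenched (over 60 N on the catch): the tug must be gentle (contact force between lid and tongue_c0 above 60 N).
It fails at once if another thing on the bench was pushed or knocked over (moved more than 40 mm) (distance of any of spray_can, tape_roll, screwdriver, cap, disc_box, wash_bottle, spanner from where it was at the start of the episode above 0.04 m).
It also fails if it takes over 64 s, if anything falls off the work surface, if the arm or the gripper's body presses on something with over 40 N, if the wrist force passes 120 N, or if a joint passes its speed limit or range.

## Robot

A 6-joint arm with a two-finger parallel gripper is mounted at the origin on the work surface. World frame = base frame: x ahead of the robot, y to its left, z up, the work surface at z = 0. Lengths are in mm, angles in rad, forces in N, time in s.
With the tool pointing down it reaches from about 375 to 900 mm from the base axis. Payload 3.1 kg.
Tool frame: the origin (TCP) lies on the mounting face of the last link; the fingertips stand 173 mm ahead of it and the grasp point (between the pads) lies 155 mm ahead of it; y points along the fingers, x is the direction in which the jaws open and shut, and the axes are right-handed (so a half turn about y gives the same grasp; the last joint's range is limited). The gripper opens to 85 mm and grips with 20 to 120 N. Pads are 22 mm wide; open, the fingers measure 114 mm over their backs; the gripper's body (76 mm by 85 mm) begins 54 mm behind the grasp point. The pads swing forward as they close: fully open they stand 13 mm farther back than shut.
Start: joints at [-1.355, 0.527, 1.433, -0, 1.181, -0.178], TCP at [239.833, -577.129, 404.71] pointing down, gripper open.
Joint ranges: [-3.08, 3.08], [-0.75, 2.2], [0.22, 2.44], [-1.43, 4.57], [0, 2.65], [-2.85, 2.85]. Speed limits (rad/s): [2.79, 2.79, 3.14, 3.14, 3.14, 3.14].

## Interface

Orientations are given as [roll, pitch, yaw] about the fixed x, y, z axes, in that order (R = Rz(yaw) Ry(pitch) Rx(roll)).
In Python, from cell import robot gives the robot as it stands.
- The arm moves only by the tool carry_out, never from a script. Its argument "motion" is text: rows parted by semicolons, each of 7 numbers parted by spaces: the opening, from 0 (shut) to 1 (fully open), then the shift along the tool's x, y, z in cm, then the turn, a rotation vector about the tool's x, y, z in rad. A call has 1 to 20 rows; each row shifts and turns the commanded pose from where the row before left it, along the tool's axes as they then stand; what a row does not reach is not made up. A row lasts 1/12 s, in which the tool goes at most 41.7 mm and 7.16 degrees, less where a joint would pass 70% of its speed; a pose out of reach is approached as far as the arm can. A call with a gripper value outside its range is refused whole. The fingers move at their own pace and stop on an object; the grip force is fixed at half the most. Time passes only in rows, so rows that do not move let the fingers close. It gives the time, the measured TCP pose, the force and the opening at its end, in the units of the state.
- robot.observe(): the state, without advancing time (a new reading comes with each control period).
- robot.grab_frame(name): name is "side" or "top"; returns a dict with "img" (420x560x3 uint8, red, green, blue), "range_z" (420x560 float32, mm along the optical axis (not along the pixel's ray), 0 where there is no reading), "fx", "fy", "cx", "cy" (pixels), "T" (4x4, takes a point from camera to world coordinates). Camera axes: x right, y up, looking along -z (the intrinsics and any distortion apply to the point x, -y, -z); pixel columns grow to the right and rows downward; lengths in mm; the calibration is good to about 2 mm. A picture is of the moment at which its call begins.
- robot.close_job(): hands the job in, once; it reports no verdict.
The state is a dict: "t": time; "q": joint angles; "joint_vel": joint speeds; "tau": joint torques, N m; "tcp_pos": TCP position; "tool_rot": TCP orientation; "wrist_force": force on the tool from outside, world axes, zero at the start; "wrist_torque": the same for the moment, N m; "gripper_width": opening from 0.0 (shut) to 1.0 (fully open).
Only numpy, scipy, OpenCV 4.12 (cv2) and the standard library are available. Lean on these libraries where they do the work, as an engineer would, in place of code of your own. Each camera call takes 0.05 s, during which the arm holds its last target.

## Working session

There is one attempt and no reset: what is moved stays moved. The work goes in short steps, Python scripts to look and compute and a tool call to move; the robot and the scene stay as the last step left them, time stands still between calls to the robot, and variables do not carry over. Pictures are saved under pics/ and viewed, and the job is handed in when it is done.

Besides the shell and the picture viewer there is one more tool, called by a JSON object that holds its "op" and its "data". carry_out: Moves the arm, as the interface text tells. Its arguments: {"type":"object","properties":{"motion":{"type":"string"}},"required":["motion"]}

```bash
mkdir -p pics; ls; python3 - <<'E'
from cell import robot
import cv2
s=robot.observe();print({k:s[k] for k in('t','tcp_pos','tool_rot','wrist_force','gripper_width')})
for n in('top','side'):
    f=robot.grab_frame(n);cv2.imwrite(f'pics/{n}0.png',f['img'][:,:,::-1]);print(n,f['fx'],f['cx'],f['cy'],f['T'].round(3).tolist(),[k for k in f])
E
```

```text
pics
{'t': 0.0, 'tcp_pos': array([ 239.75276815, -576.8005519 ,  403.74090303]), 'tool_rot': array([-1.57042787,  0.00213824, -1.17695079]), 'wrist_force': array([-0.33942165,  0.01698659,  0.35277878]), 'gripper_width': 1.000501319972544}
top 536.2735638677725 279.61963210041665 206.1856169530908 [[-0.017, 0.997, -0.069, 422.188], [-1.0, -0.016, 0.013, 16.789], [0.012, 0.07, 0.998, 1600.047], [0.0, 0.0, 0.0, 1.0]] ['img', 'range_z', 'fx', 'fy', 'cx', 'cy', 'T']
side 450.60698893366316 280.3699078877113 217.19983138646245 [[-0.997, 0.063, -0.042, 485.327], [-0.072, -0.629, 0.774, 1175.424], [0.022, 0.775, 0.632, 1065.894], [0.0, 0.0, 0.0, 1.0]] ['img', 'range_z', 'fx', 'fy', 'cx', 'cy', 'T']
```

View pics/top0.png

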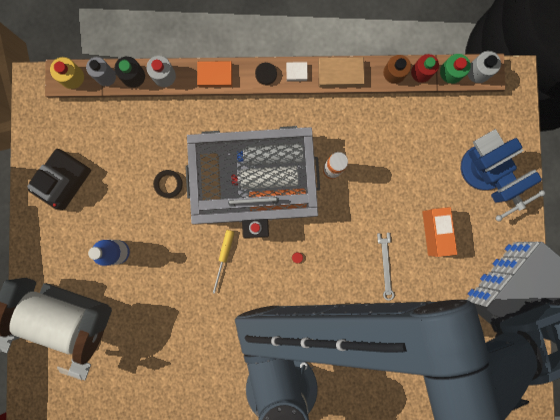

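View pics/side0.png

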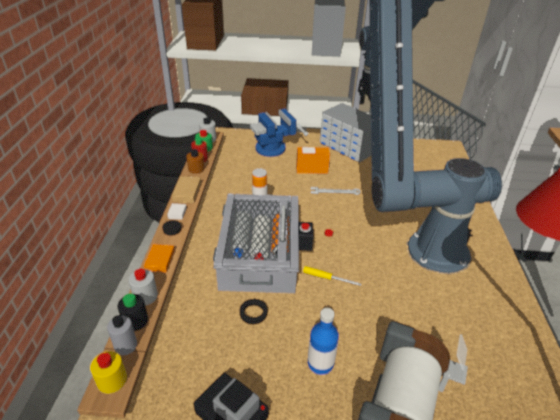

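Top view: box spans about (188–317, 130–222), bar handle near (253,202), red button near (255,228); robot's +x is up in the image. I'll measure the button, handle and box edges.

```bash
cat > h.py <<'E'
import numpy as np,cv2
from cell import robot
def ray(f,u,v):
    d=np.array([(u-f['cx'])/f['fx'],-(v-f['cy'])/f['fy'],-1.]);T=np.array(f['T'])
    return T[:3,3],T[:3,:3]@d
def onz(f,u,v,z):
    o,d=ray(f,u,v);return o+d*(z-o[2])/d[2]
def rp(f,u,v):
    r=f['range_z'][int(round(v)),int(round(u))];o,d=ray(f,u,v);return o+d*r
def proj(f,p):
    T=np.array(f['T']);c=T[:3,:3].T@(np.array(p)-T[:3,3]);return f['cx']+f['fx']*c[0]/-c[2],f['cy']-f['fy']*c[1]/-c[2]
E
python3 - <<'E'
from h import *
for n,box in(('top',(180,120,330,240)),('side',(210,190,325,300))):
    f=robot.grab_frame(n);a,b,c,d=box
    im=f['img'][b:d,a:c,::-1]
    cv2.imwrite(f'pics/{n}crop.png',cv2.resize(im,None,fx=5,fy=5,interpolation=cv2.INTER_CUBIC))
    h=cv2.cvtColor(im.copy(),cv2.COLOR_BGR2HSV)
    m=(((h[...,0]<6)|(h[...,0]>173))&(h[...,1]>150)&(h[...,2]>70)).astype('uint8')
    k,_,st,ce=cv2.connectedComponentsWithStats(m)
    for i in range(1,k):
        u,v=ce[i]+[a,b]; 
        if st[i,4]>5: print(n,st[i,4],u,v,onz(f,u,v,134).round(1),rp(f,u,v).round(1))
    # points by range: height map
    H,W=f['range_z'].shape;U,V=np.meshgrid(np.arange(W),np.arange(H));T=np.array(f['T'])
    P=np.stack([(U-f['cx'])/f['fx'],-(V-f['cy'])/f['fy'],-np.ones_like(U,float)],-1)*f['range_z'][...,None]
    P=P@T[:3,:3].T+T[:3,3]
    sel=(f['range_z']>0)&(P[...,2]>148)&(P[...,2]<172)&(U>a)&(U<c)&(V>b)&(V<d)
    q=P[sel];print(n,len(q));
    if len(q)>5:
        mu=np.median(q,0);print('handle',mu.round(1),q.min(0).round(1),q.max(0).round(1)); 
        for uu in range(a,c,6):
            s2=sel&(abs(U-uu)<1)
            if s2.any(): print(uu,P[s2].mean(0).round(1))
    for lo,hi in((100,127),):
        sel=(f['range_z']>0)&(P[...,2]>lo)&(P[...,2]<hi)&(U>a)&(U<c)&(V>b)&(V<d)
        q=P[sel][:,:2].astype('float32');print(cv2.minAreaRect(q))
E
```

```text
top 11 235.0 178.45454545454544 [602.4 118.7 134. ] [613.1 124.8  47.3]
top 55 254.92727272727274 227.34545454545454 [467.3  65.8 134. ] [ 422.2   16.8 1600. ]
top 190
handle [539.1  63.7 164.3] [ 530.5 -137.9  148.6] [650.5 133.7 171.8]
234 [536.6 120.1 163.3]
240 [536.9 104.  163. ]
246 [537.4  87.8 164.5]
252 [538.4  71.7 165.3]
258 [537.2  55.7 160.4]
264 [540.7  39.5 164. ]
270 [540.4  23.4 164.6]
276 [541.8   7.2 161. ]
((594.2720336914062, 51.90455627441406), (307.5883483886719, 392.3487243652344), 2.5285634994506836)
side 42 305.0238095238095 225.26190476190476 [466.   67.5 134. ] [466.   67.5 134. ]
side 19 257.89473684210526 255.78947368421052 [600.7 221.2 134. ] [610.7 138.8  53.5]
side 90
handle [537.1  89.1 164.3] [530.    9.5 149.5] [544.5 137.7 168. ]
282 [539.7  82.5 163.2]
((593.601806640625, 54.1441650390625), (307.6784362792969, 399.1643981933594), 2.775402545928955)
```

View pics/topcrop.png

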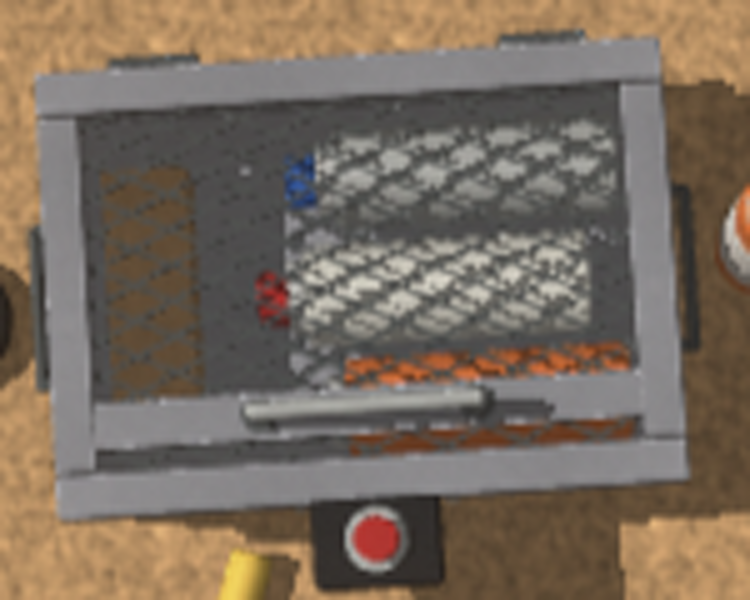

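View pics/sidecrop.png

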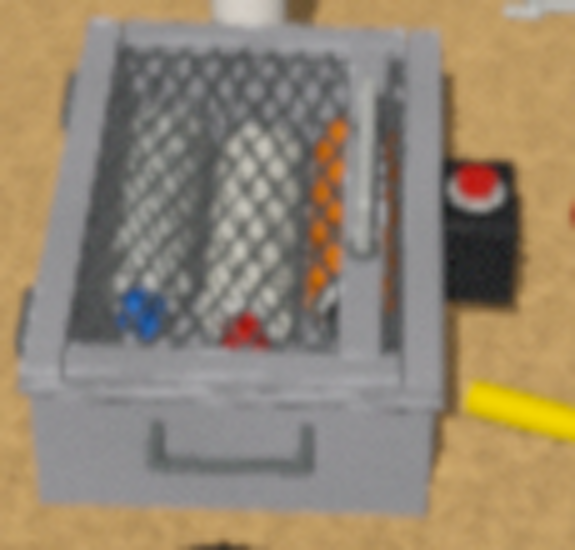

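Box yaw ≈ +0.046, handle middle ≈ (538.7, 68), button ≈ (467, 66.5): distance 72 mm as given. First turn the tool so that its x lies along the box's x.

{"op": "carry_out", "data": {"motion": "1 0 0 0 0 -0.12 0;1 0 0 0 0 -0.12 0;1 0 0 0 0 -0.12 0;1 0 0 0 0 -0.12 0;1 0 0 0 0 -0.12 0;1 0 0 0 0 -0.12 0;1 0 0 0 0 -0.12 0;1 0 0 0 0 -0.12 0;1 0 0 0 0 -0.12 0;1 0 0 0 0 -0.12 0;1 0 0 0 0 -0.023 0;1 0 0 0 0 0 0"}}

```text
t: 1.2
tcp_pos: [239.8, -577.1, 404.5]
tool_rot: [-1.57, 0.0, 0.044]
wrist_force: [0.3, 0.8, -0.0]
gripper_width: 1.002
```

```bash
python3 - <<'E'
from h import *
from scipy.spatial.transform import Rotation as R
s=robot.observe();print(s['t'],s['q'].round(3),s['tool_rot'])
M=R.from_euler('xyz',s['tool_rot']).as_matrix()
print(M.T@(np.array([538.7,68,380])-s['tcp_pos']))
f=robot.grab_frame('top')
print(onz(f,229,202.2,160),onz(f,278,199.6,160))
E
```

```text
1.2 [-1.356  0.528  1.433  0.     1.181 -1.4  ] [-1.57036310e+00  6.04301444e-05  4.41759757e-02]
[327.08905657  24.76685321 631.2181761 ]
[535.21974895 133.76067475 160.        ] [540.16553567   1.83035847 160.        ]
```

{"op": "carry_out", "data": {"motion": "1 1.63 0 3.16 0 0 0;1 1.63 0 3.16 0 0 0;1 1.63 0 3.16 0 0 0;1 1.63 0 3.16 0 0 0;1 1.63 0 3.16 0 0 0;1 1.63 0 3.16 0 0 0;1 1.63 0 3.16 0 0 0;1 1.63 0 3.16 0 0 0;1 1.63 0 3.16 0 0 0;1 1.63 0 3.16 0 0 0;1 1.63 0 3.16 0 0 0;1 1.63 0 3.16 0 0 0;1 1.63 0 3.16 0 0 0;1 1.63 0 3.16 0 0 0;1 1.63 0 3.16 0 0 0;1 1.63 0 3.16 0 0 0;1 1.63 0 3.16 0 0 0;1 1.63 0 3.16 0 0 0;1 1.63 0 3.16 0 0 0;1 0 0 0 0 0 0"}}

```text
t: 2.92
tcp_pos: [523.4, 41.5, 405.1]
tool_rot: [-1.569, -0.004, 0.049]
wrist_force: [1.1, -1.3, -0.1]
gripper_width: 0.999
```

```bash
python3 - <<'E'
from h import *
from scipy.spatial.transform import Rotation as R
s=robot.observe();print(s['t'],s['q'].round(3),s['tool_rot'],s['tcp_pos'])
M=R.from_euler('xyz',s['tool_rot']).as_matrix()
print(M.T@(np.array([538,68,315])-s['tcp_pos']))
E
```

```text
2.9167 [-0.134  0.392  1.683  0.003  1.063 -0.185] [-1.56879813 -0.00357521  0.04918559] [523.37085693  41.52541115 405.07332424]
[15.59096226 90.18086151 25.54317001]
```

{"op": "carry_out", "data": {"motion": "1 1.55 0 2.55 0 0 0;1 0 2 0 0 0 0;1 0 2 0 0 0 0;1 0 1.5 0 0 0 0;1 0 0 0 0 0 0;1 0 0 0 0 0 0"}}

```text
t: 3.42
tcp_pos: [535.7, 62.7, 349.2]
tool_rot: [-1.571, 0.002, 0.044]
wrist_force: [0.4, -0.5, -0.2]
gripper_width: 0.999
```

```bash
python3 - <<'E'
from h import *
s=robot.observe();print(s['tcp_pos'],s['tool_rot'])
f=robot.grab_frame('side')
cv2.imwrite('pics/s1.png',cv2.resize(f['img'][120:300,200:360,::-1],None,fx=3.3,fy=3.3,interpolation=cv2.INTER_CUBIC))
f=robot.grab_frame('top')
cv2.imwrite('pics/t1.png',cv2.resize(f['img'][110:260,170:340,::-1],None,fx=4,fy=4,interpolation=cv2.INTER_CUBIC))
E
```

```text
[535.66260639  62.68205421 349.21716895] [-1.57063687  0.00208074  0.04449293]
```

View pics/s1.png

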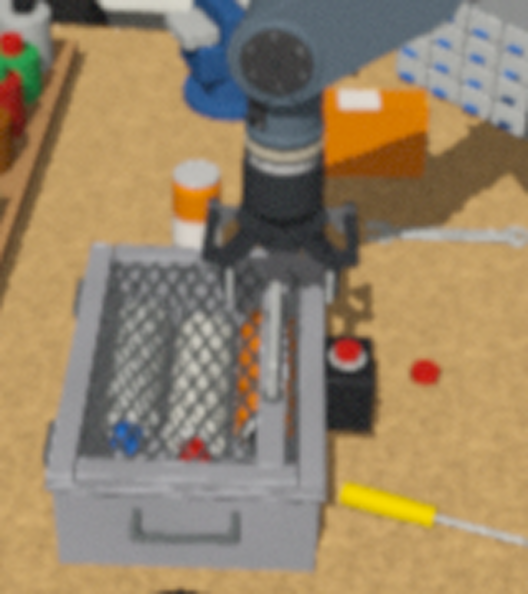

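View pics/t1.png

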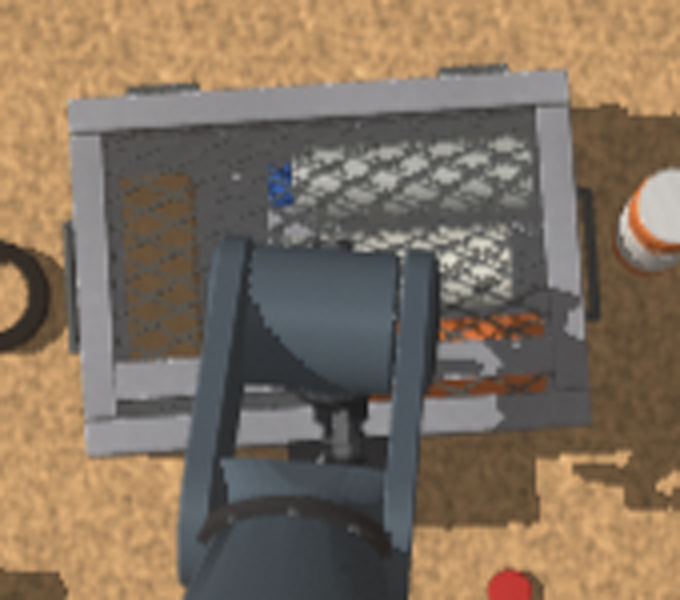

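The fingers straddle the bar (side view, bar about (275,340), fingers at (230,290) and (333,290)). Correct by +2 and +5 mm, go down and close slowly.

{"op": "carry_out", "data": {"motion": "1 0.25 0 0.5 0 0 0;1 0 1.7 0 0 0 0;1 0 1.7 0 0 0 0;1 0 0 0 0 0 0;0.5 0 0 0 0 0 0;0.5 0 0 0 0 0 0;0.4 0 0 0 0 0 0;0.3 0 0 0 0 0 0;0.3 0 0 0 0 0 0"}}

```text
t: 4.27
tcp_pos: [538.4, 68.2, 316.5]
tool_rot: [-1.571, -0.002, 0.046]
wrist_force: [0.5, -1.5, -0.6]
gripper_width: 0.307
```

```bash
python3 - <<'E'
from h import *
s=robot.observe();print(s['tcp_pos'],s['tool_rot'],s['gripper_width'])
f=robot.grab_frame('side')
cv2.imwrite('pics/s2.png',cv2.resize(f['img'][170:280,220:330,::-1],None,fx=5,fy=5,interpolation=cv2.INTER_CUBIC))
E
```

```text
[538.42646253  68.16406646 316.53186802] [-1.57097525 -0.00162335  0.04596845] 0.30744753971095634
```

View pics/s2.png

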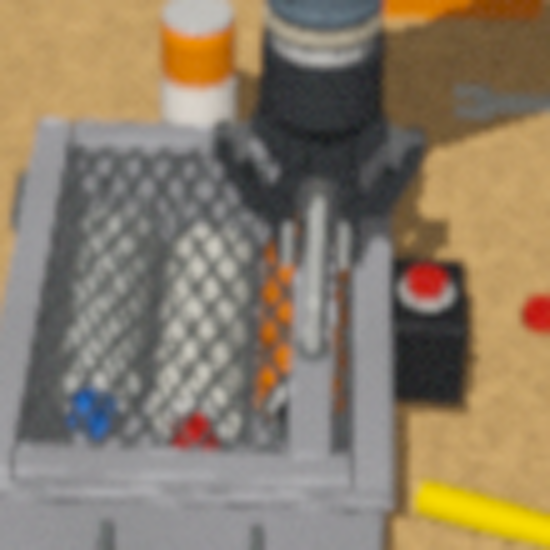

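Bar sits centred between the fingers. Close fully.

{"op": "carry_out", "data": {"motion": "0.15 0 0 0 0 0 0;0 0 0 0 0 0 0;0 0 0 0 0 0 0;0 0 0 0 0 0 0;0 0 0 0 0 0 0;0 0 0 0 0 0 0"}}

```text
t: 4.82
tcp_pos: [538.3, 68.2, 316.1]
tool_rot: [-1.571, -0.001, 0.046]
wrist_force: [-1.4, -0.1, 5.0]
gripper_width: 0.092
```

{"op": "carry_out", "data": {"motion": "0 0 -0.1 0 0 0 0;0 0 -0.1 0 0 0 0;0 0 -0.1 0 0 0 0;0 0 0 0 0 0 0;0 0 0 0 0 0 0;0 0 0 0 0 0 0"}}

```text
t: 5.32
tcp_pos: [538.7, 68.1, 318.5]
tool_rot: [-1.571, -0.001, 0.046]
wrist_force: [5.3, 0.2, -7.6]
gripper_width: 0.093
```

{"op": "carry_out", "data": {"motion": "0 0 -0.1 0 0 0 0;0 0 0 0 0 0 0;0 0 0 0 0 0 0"}}

```text
t: 5.57
tcp_pos: [538.9, 68.2, 319.8]
tool_rot: [-1.571, -0.002, 0.046]
wrist_force: [5.9, 1.4, -7.3]
gripper_width: 0.095
```

{"op": "carry_out", "data": {"motion": "0 0 -0.1 0 0 0 0;0 0 0 0 0 0 0;0 0 0 0 0 0 0"}}

```text
t: 5.82
tcp_pos: [539.0, 68.2, 320.9]
tool_rot: [-1.571, -0.003, 0.046]
wrist_force: [5.9, 0.1, -7.5]
gripper_width: 0.094
```

{"op": "carry_out", "data": {"motion": "0 0 -0.1 0 0 0 0;0 0 0 0 0 0 0;0 0 0 0 0 0 0"}}

```text
t: 6.07
tcp_pos: [539.2, 68.2, 321.9]
tool_rot: [-1.571, -0.004, 0.046]
wrist_force: [7.0, 1.3, -7.0]
gripper_width: 0.092
```

{"op": "carry_out", "data": {"motion": "0 0 -0.05 0 0 0 0;0 0 0 0 0 0 0;0 0 0 0 0 0 0"}}

```text
t: 6.32
tcp_pos: [539.3, 68.2, 322.4]
tool_rot: [-1.571, -0.004, 0.046]
wrist_force: [6.1, 0.9, -7.3]
gripper_width: 0.091
```

{"op": "carry_out", "data": {"motion": "0 0.02 -0.1 0 0 0 0;0 0 0 0 0 0 0;0 0 0 0 0 0 0"}}

```text
t: 6.57
tcp_pos: [539.5, 68.2, 323.4]
tool_rot: [-1.571, -0.004, 0.046]
wrist_force: [6.7, 0.5, -7.0]
gripper_width: 0.089
```

{"op": "carry_out", "data": {"motion": "0 0.02 -0.1 0 0 0 0;0 0.02 -0.1 0 0 0 0;0 0 0 0 0 0 0;0 0 0 0 0 0 0"}}

```text
t: 6.9
tcp_pos: [540.1, 68.2, 325.4]
tool_rot: [-1.571, -0.004, 0.046]
wrist_force: [7.4, 1.3, -7.4]
gripper_width: 0.084
```

```bash
python3 - <<'E'
from h import *
s=robot.observe();print(s['tcp_pos'],s['wrist_force'])
f=robot.grab_frame('side')
cv2.imwrite('pics/s3.png',cv2.resize(f['img'][170:280,220:330,::-1],None,fx=5,fy=5,interpolation=cv2.INTER_CUBIC))
E
```

```text
[540.05211151  68.22598895 325.41948088] [ 7.40468225  1.34410241 -7.364649  ]
```

View pics/s3.png

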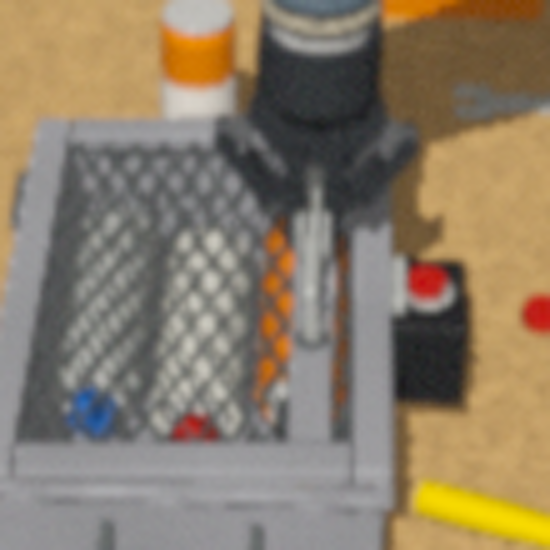

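```bash
python3 - <<'E'
from h import *
a=cv2.imread('pics/side0.png');f=robot.grab_frame('side');b=f['img'][:,:,::-1].copy()
# optical shift of bar's near end and of lid front rim, start vs now
def sh(box):
    x0,y0,x1,y1=box
    t=cv2.cvtColor(a[y0:y1,x0:x1],6);w=cv2.cvtColor(b[y0-8:y1+8,x0-8:x1+8],6)
    t=cv2.resize(t,None,fx=5,fy=5,interpolation=2);w=cv2.resize(w,None,fx=5,fy=5,interpolation=2)
    r=cv2.matchTemplate(w,t,5);_,v,_,l=cv2.minMaxLoc(r);return (l[0]-40)/5,(l[1]-40)/5,round(v,3)
print('bar end',sh((275,232,292,246)),'rim near corner',sh((280,262,302,276)),'body',sh((230,278,290,295)),'orange',sh((266,230,278,255)))
for h in(160,164.5,170):print(h,proj(f,[535.2,128,h]))
print('rng bar',[ (v,rp(f,282,v).round(0).tolist()) for v in(225,230,234,237)])
cv2.imwrite('pics/cmp.png',cv2.resize(np.hstack([a[195:290,235:320],b[195:290,235:320]]),None,fx=4.6,fy=4.6,interpolation=2))
E
```

```text
bar end (-0.2, -2.2, 0.963) rim near corner (0.0, -0.2, 0.946) body (0.0, 0.0, 0.994) orange (0.0, -1.2, 0.857)
160 (np.float64(282.396056406801), np.float64(230.02483094301854))
164.5 (np.float64(282.4324952552484), np.float64(228.91492865786464))
170 (np.float64(282.47723578120736), np.float64(227.55216298011595))
rng bar [(225, [537.0, 116.0, 170.0]), (230, [536.0, 138.0, 168.0]), (234, [536.0, 137.0, 152.0]), (237, [535.0, 137.0, 139.0])]
```

View pics/cmp.png

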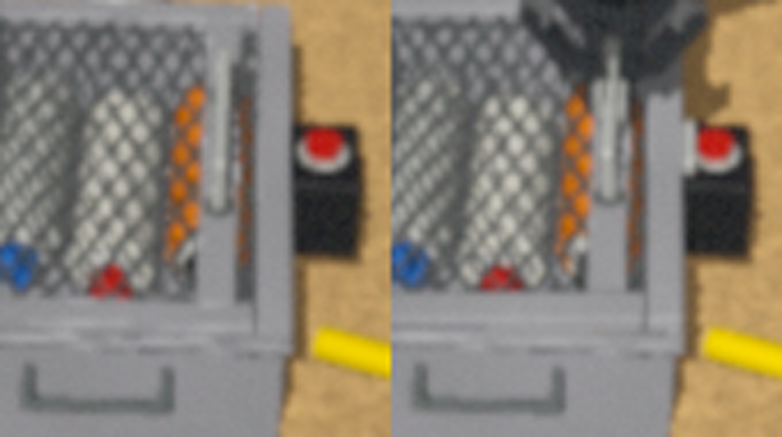

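The bar's end has risen 2.2 px (about 9 mm, twice the slack) at a flat force of about 7 N, so the lid is free and the button stays untouched. Now work out the arc.

```bash
python3 - <<'E'
from h import *
s=robot.observe();p=s['tcp_pos'];print(p,s['tool_rot'])
X=lambda t:np.array([-195*np.cos(t)+47*np.sin(t),195*np.sin(t)+47*np.cos(t)])
th=np.concatenate([[.0475],np.arange(.1,.91,.05)])
for a,b in zip(th,th[1:]):
    d=(X(b)-X(a))/10;print(round(b,2),'x %.2f y %.2f'%(d[0],-d[1]), (X(b)-X(0)+[538.3,316.1]).round(1))
E
```

```text
[540.03289457  68.21961415 325.38117262] [-1.57075882 -0.00438242  0.04562893]
0.1 x 0.32 y -1.00 [544.  335.3]
0.15 x 0.35 y -0.94 [547.5 344.7]
0.2 x 0.40 y -0.92 [551.5 353.9]
0.25 x 0.45 y -0.90 [556.  362.9]
0.3 x 0.49 y -0.87 [560.9 371.6]
0.35 x 0.53 y -0.85 [566.2 380.1]
0.4 x 0.58 y -0.82 [572.  388.3]
0.45 x 0.62 y -0.79 [578.2 396.2]
0.5 x 0.65 y -0.76 [584.7 403.8]
0.55 x 0.69 y -0.73 [591.6 411.1]
0.6 x 0.73 y -0.69 [598.9 418. ]
0.65 x 0.76 y -0.65 [606.5 424.5]
0.7 x 0.79 y -0.61 [614.4 430.7]
0.75 x 0.82 y -0.57 [622.7 436.4]
0.8 x 0.85 y -0.53 [631.2 441.7]
0.85 x 0.88 y -0.49 [639.9 446.6]
0.9 x 0.90 y -0.44 [648.9 451.1]
```

{"op": "carry_out", "data": {"motion": "0 0.16 -0.5 0 0 0 0;0 0.16 -0.5 0 0 0 0;0 0.18 -0.47 0 0 0 0;0 0.18 -0.47 0 0 0 0;0 0.2 -0.46 0 0 0 0;0 0.2 -0.46 0 0 0 0;0 0 0 0 0 0 0"}}

```text
t: 7.58
tcp_pos: [550.7, 68.7, 354.2]
tool_rot: [-1.571, -0.003, 0.046]
wrist_force: [7.1, 0.8, -9.9]
gripper_width: 0.092
```

{"op": "carry_out", "data": {"motion": "0 0.45 -0.9 0 0 0 0;0 0.49 -0.87 0 0 0 0;0 0.53 -0.85 0 0 0 0;0 0.58 -0.82 0 0 0 0;0 0.62 -0.79 0 0 0 0;0 0.65 -0.76 0 0 0 0;0 0 0 0 0 0 0;0 0 0 0 0 0 0"}}

```text
t: 8.25
tcp_pos: [582.3, 70.2, 403.3]
tool_rot: [-1.571, 0.001, 0.046]
wrist_force: [3.1, -0.5, -7.9]
gripper_width: 0.086
```

```bash
python3 - <<'E'
from h import *
s=robot.observe();print(s['tcp_pos'],s['wrist_force'],s['gripper_width'])
f=robot.grab_frame('side')
cv2.imwrite('pics/s4.png',cv2.resize(f['img'][140:300,200:360,::-1],None,fx=3.7,fy=3.7,interpolation=cv2.INTER_CUBIC))
E
```

```text
[582.34366547  70.23958146 403.26801444] [ 3.08196994 -0.51224679 -7.89758782] 0.08603574319638677
```

View pics/s4.png

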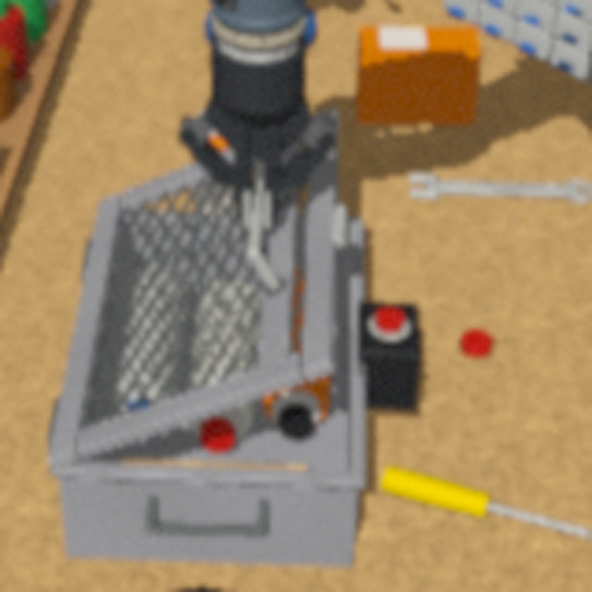

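Lid is open about 0.5 rad, with the bar still in the fingers around (258,230). Carry on to 0.9.

{"op": "carry_out", "data": {"motion": "0 0.75 -0.74 0 0 0 0;0 0.75 -0.69 0 0 0 0;0 0.78 -0.65 0 0 0 0;0 0.8 -0.61 0 0 0 0;0 0.82 -0.57 0 0 0 0;0 0.85 -0.53 0 0 0 0;0 0.88 -0.49 0 0 0 0;0 0.9 -0.44 0 0 0 0;0 0 0 0 0 0 0;0 0 0 0 0 0 0;0 0 0 0 0 0 0;0 0 0 0 0 0 0"}}

```text
t: 9.3
tcp_pos: [644.9, 73.3, 452.1]
tool_rot: [-1.571, 0.01, 0.046]
wrist_force: [-8.0, -0.2, 6.0]
gripper_width: 0.088
```

```bash
python3 - <<'E'
from h import *
s=robot.observe();print(s['tcp_pos'],s['wrist_force'],s['gripper_width'],abs(s['joint_vel']).max())
f=robot.grab_frame('side')
cv2.imwrite('pics/s5.png',cv2.resize(f['img'][140:300,200:360,::-1],None,fx=3.7,fy=3.7,interpolation=cv2.INTER_CUBIC))
f=robot.grab_frame('top');cv2.imwrite('pics/t5.png',f['img'][:,:,::-1])
E
```

```text
[644.90263915  73.26391078 452.09632534] [-7.96974621 -0.23587464  6.04258568] 0.0881831194055266 0.0025982446717317713
```

View pics/s5.png

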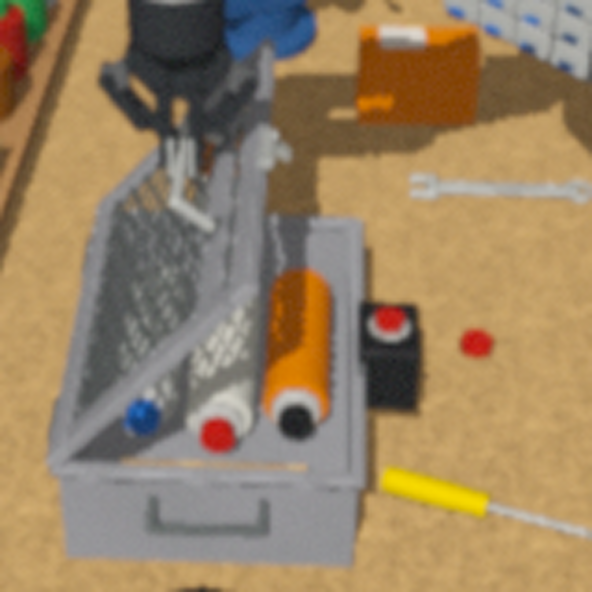

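View pics/t5.png

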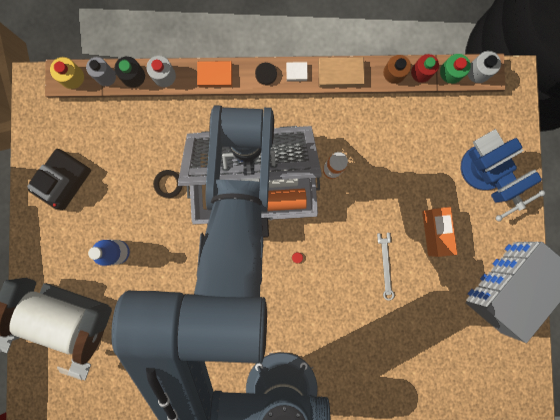

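Side view: lid steep, about 0.9 rad, bar between the fingertips near (178,165), button up at (390,320), bystanders unmoved. Top view: can (337,164), roll (168,183), cap (297,258), spanner (387,265) and bottle (105,253) are where they were. Check that it holds steady, then hand in.

{"op": "carry_out", "data": {"motion": "0 0 0 0 0 0 0;0 0 0 0 0 0 0;0 0 0 0 0 0 0;0 0 0 0 0 0 0;0 0 0 0 0 0 0;0 0 0 0 0 0 0"}}

```text
t: 9.9
tcp_pos: [644.9, 73.3, 452.0]
tool_rot: [-1.571, 0.01, 0.046]
wrist_force: [-7.4, -0.4, 6.2]
gripper_width: 0.089
```

```bash
python3 - <<'E'
from h import *
s=robot.observe();print(s['t'],s['tcp_pos'],s['wrist_force'],abs(s['joint_vel']).max())
f=robot.grab_frame('side')
for v in range(188,202,3):
    for u in(248,252,256): print(u,v,rp(f,u,v).round(0))
if abs(s['joint_vel']).max()<.02: print(robot.close_job())
E
```

```text
9.9 [644.86691756  73.26618233 452.03073738] [-7.36895728 -0.36583555  6.23754728] 0.002313373006308711
248 188 [641. 108. 296.]
252 188 [642.  13. 229.]
256 188 [626.  41. 250.]
248 191 [639. 122. 296.]
252 191 [ 665. -154.   95.]
256 191 [ 648. -137.  109.]
248 194 [637. 135. 295.]
252 194 [638.  49. 232.]
256 194 [622.  76. 253.]
248 197 [637. 140. 288.]
252 197 [626. 136. 285.]
256 197 [619. 101. 260.]
248 200 [671. -90. 102.]
252 200 [626. 138. 276.]
256 200 [614. 137. 276.]
the job is handed in; nothing more can be done
None
```

The lid was not caught, so I never touched the red button. I gripped the bar handle and tugged it up in 1 mm steps. The bar rose about 9 mm (the slack is 4.5 mm) at a steady 7 N or so, and the camera showed the bar itself moving.

I then lifted the lid along its arc to about 0.88 rad and handed the job in at 9.9 s, still gripping the bar.

- **Hold:** the depth reading puts the top of the bar at about z = 296 mm, close to the grasp point at 297 mm. The arm was still and the wrist force was about 10 N.
- **Surroundings:** the button is up, and in the pictures the other things stand where they were, judged by eye and not measured.
- **Disagreement:** the final wrist force includes about 9 N pushing the handle towards the hinge, so the tool sat slightly off the true arc. It stayed steady, so I left it.

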